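# Load the blue-capped vial and latch the vial tray

### The job

Stand the blue-capped vial upright in the empty pocket of the vial cabinet's sprung tray, then press the tray gently in by its blue pad until its push-push latch catches, and let go: the tray must stay latched in with both of its vials upright in their pockets. How deep the latch catches differs from cabinet to cabinet, so feel for the stop and never press the tray harder than 20 N; leave the other vials on the mat where they stand.

Things in the scene. Friction and masses are not known exactly. Their poses are not given: they have to be found in the camera images.
- cabinet: White plastic cabinet, 200 mm deep (its x), 200 mm wide (its y), 94 mm high, open at the front, fixed to the table. Origin: bottom centre of its front face, on the table. Its x axis points into the cabinet, the way the tray is pressed; y to the left seen from the robot, z up. The latch's resting depth differs between cabinets from 50 to 75 mm of tray travel and cannot be seen.
- tray (a joint): Tray travel in m: 0 = sprung fully out (start), growing as pressed along the cabinet's +x. Spring 2.5 N at 0, 6 N deep; slow pressing takes up to 9 N. It latches if pressed 6 mm past its resting depth and let go; a rubber stop (about 10 N/mm) lies 7.5 mm past it: 12 to 15 N on the pad always reaches it. Latched, it springs back 7.5 mm and stays; unlatched or pressed twice, it springs out to 0.
- pad (a point): Centre of the outer (robot-side) face of the blue press pad on the tray's white front panel. Pad 60 mm wide, 23 to 53 mm above the table, 12 mm proud of the panel; panel 168 mm wide, 8 to 72 mm above the table. Moves with the tray; out, the pad's face is 100 mm in front of the cabinet's front. Axes as the cabinet's.
- pocket_free (a point): Centre of the floor of the tray's empty round pocket (right-hand one seen from the robot), 16 mm above the table. Pocket 34 mm across, 10 mm deep; the tray's top is 26 mm above the table. Moves with the tray; out, it lies 43 mm in front of the cabinet's front and 39 mm behind the back of the front panel. Axes as the cabinet's.
- pocket_full (a point): Centre of the floor of the tray's other pocket, the same size, 84 mm to the left of the empty one; holds vial_loaded at the start.
- vial_mid (a point): Centre (half-way up) of the vial to load: an amber, paper-labelled round vial 30 mm in diameter and 60 mm high with a full-width blue cap (top 18 mm), 70 g. Stands at the start on a dark green mat 2 mm thick. z axis up along the vial.
- vial_loaded_mid (a point): Centre (half-way up) of the white-capped vial, same size, that already stands in the tray.
- vial_white_mid (a point): Centre of a white-capped vial of the same size standing on the mat; leave it.
- vial_black_mid (a point): Centre of a black-capped vial of the same size standing on the mat; leave it.

How it is judged:
By the outcome, as a careful person would: the job done as asked, in the order asked, and still so for the second after the job is handed in, with the robot touching nothing.
It also fails if it takes over 53 s, if anything falls off the work surface, if the arm or the gripper's body presses on something with over 40 N, if the wrist force passes 120 N, or if a joint passes its speed limit or range.

### The arm

A 7-joint arm with a two-finger parallel gripper is mounted at the origin on the work surface. World frame = base frame: x ahead of the robot, y to its left, z up, the work surface at z = 0. Lengths are in m, angles in degrees, forces in N, time in s.
With the tool pointing down it reaches from about 0.35 to 0.775 m from the base axis. Payload 3.1 kg.
Tool frame: the origin (TCP) lies midway between the tips of the shut fingers; the grasp point (between the pads) lies arm.grip_depth behind it (arm.grip_depth is the distance from the TCP to the grasp point, in m); z points along the fingers, y is the direction in which the jaws open and shut (so a half turn about z gives the same grasp; the last joint's range is limited). The gripper opens to 85 mm and grips with 20 to 120 N. Pads are 22 mm wide; open, the fingers measure 114 mm over their backs; the gripper's body (76 mm by 85 mm) begins 54 mm behind the grasp point. The pads swing forward as they close: fully open they stand 13 mm farther back than shut.
Start: joints at [74.788, 17.813, 0.802, 86.603, -0.252, 75.585, -1.558], TCP at [0.122, -0.536, 0.231] pointing down, gripper open.
Joint ranges: [-154.91, 154.91], [-16.99, 109.72], [-72.82, 74.43], [7.12, 147.25], [-82.49, 262.49], [11.32, 116.49], [-174.64, 174.64]. Speed limits (degrees/s): [159.86, 159.86, 180, 180, 180, 180, 180].

### API

Orientations are given as [roll, pitch, yaw] about the fixed x, y, z axes, in that order (R = Rz(yaw) Ry(pitch) Rx(roll)).
In Python, from station import arm gives the robot as it stands.
- The arm moves only by the shell command python3 -m handwheel 'ROWS' [FORCE]. ROWS is JSON, a list that holds one entry, the list of rows, each a list of 7 numbers: the shift along the world's x, y, z in m, then the turn, a rotation vector about the world's x, y, z in rad, then the gripper's target within -1 to 1 (fully open at 1, half-way at 0, shut at -1). A call has 1 to 20 rows; each row is the pose to reach, as a shift and turn from the pose commanded when the call began; what a row does not reach only later rows make up. A row lasts 1/8 s, in which the tool goes at most 62.5 mm and 10.7 degrees, less where a joint would pass 70% of its speed; a pose out of reach is approached as far as the arm can. A call with a gripper value outside its range is refused whole. The fingers move at their own pace and stop on an object; FORCE is the grip in N (left out, the last holds). Time passes only in rows, so rows that repeat a pose let the fingers close. It gives the time, the measured TCP pose, the force and the opening at its end, in the units of the state.
- arm.state(): the state, without advancing time (a new reading comes with each control period).
- arm.get_image(name): name is "scene" or "top" or "wrist"; returns (picture, depth): 400x640x3 uint8, red, green, blue; 400x640 float32, m along the optical axis (not along the pixel's ray), 0 where there is no reading.
- arm.get_calibration(name): a dict with "camera_matrix" (3x3 intrinsics, pixels), "R" (3x3) and "t" (3): a world point X has camera coordinates R X + t; the wrist camera has in their place "hand_eye" (4x4, takes a point from camera to tool coordinates, whose origin is the TCP and whose axes are the flange's). Camera axes: x right, y down, z forward; pixel columns grow to the right and rows downward; lengths in m; the calibration is good to about 2 mm. The wrist camera is an equidistant fisheye: a pixel r from the principal point sees the ray r / f radians off the axis. A picture is of the moment at which its call begins: read the wrist's pose just before it. get_calibration takes no time and is no camera call.
- arm.sign_off(): hands the job in, once; it reports no verdict.
Trained networks look in the newest picture that a camera, given by its name, has taken for a name from the list of things; names that differ only in an ending like _2 or _b are one class to them, and where a whole thing is asked for, a point or a joint stands for the part that bears it (a point fixed in the world has none). Each returns a list of dicts, best first, with "conf" (0 to 1); they miss things now and then, are a little off and sometimes report something else, mostly with a low value. They report only what shows in the picture. A call takes as long as a camera call.
- arm.silhouettes(query, camera): "pixels" (400x640 bool, what is visible of it) and "pixel" ([row, column] in pixels, amid what is visible of it).
- arm.spot_point(query, camera): "pixel" ([row, column] in pixels: a listed point, or the origin of a listed thing).
The state is a dict: "clock": time; "joint_positions": joint angles; "joint_vel": joint speeds; "tau": joint torques, N m; "eef_pos": TCP position; "ee_rot": TCP orientation; "ft_force": force on the tool from outside, world axes, zero at the start; "wrist_torque": the same for the moment, N m; "finger_gap": finger opening in m.
Only numpy, scipy, OpenCV 4.12 (cv2) and the standard library are available. Lean on these libraries where they do the work, as an engineer would, in place of code of your own. Each camera call takes 0.05 s, during which the arm holds its last target.

## Working session

There is one attempt and no reset: what is moved stays moved. The work goes in short steps, Python scripts to look and compute and a shell command to move; the robot and the scene stay as the last step left them, time stands still between calls to the robot, and variables do not carry over. Pictures are saved under pics/ and viewed, and the job is handed in when it is done.

```bash
ls; mkdir -p pics; cat > h.py <<'E'
import numpy as np, cv2
from station import arm
def snap(cam,fn):
    im,d=arm.get_image(cam); cv2.imwrite('pics/'+fn,cv2.cvtColor(im,cv2.COLOR_RGB2BGR)); return im,d
def px2w(cam,d,r,c,z=None):
    k=arm.get_calibration(cam); K=np.array(k['camera_matrix']);R=np.array(k['R']);t=np.array(k['t'])
    ray=np.linalg.inv(K)@[c,r,1]
    if z is None:
        return R.T@(ray*d-t)
    o=-R.T@t; v=R.T@ray
    return o+v*(z-o[2])/v[2]
E
python3 - <<'E'
from h import *
print(arm.state(), arm.grip_depth)
for c in ['scene','top']:
    im,d=snap(c,c+'0.png'); np.save(c+'d.npy',d)
    k=arm.get_calibration(c); print(c,-np.array(k['R']).T@np.array(k['t']))
    for q in ['pad','pocket_free','vial_mid','vial_loaded_mid','vial_white_mid','vial_black_mid','cabinet']:
        for x in arm.spot_point(q,c)[:2]:
            r,cc=x['pixel']; dd=d[int(r),int(cc)]
            print(c,q,round(x['conf'],2),[round(float(r),1),round(float(cc),1)],px2w(c,dd,r,cc).round(3))
print(arm.state()['clock'])
E
```

```text
pics
{'clock': 0.0, 'joint_positions': array([74.78765772, 17.86089056,  0.80120782, 86.69274121, -0.25211276,
       75.58483934, -1.55948484]), 'joint_vel': array([ 0.06874732,  0.09273337,  0.00817049,  0.00039032,  0.00881575,
       -0.00854351,  0.10048345]), 'tau': array([ 3.98853053e-04, -3.79921460e+01,  1.45935486e-01, -2.30594909e+01,
        1.18308607e-02,  1.36071868e-02,  2.22607844e-05]), 'eef_pos': array([ 0.12191929, -0.53555811,  0.2302112 ]), 'ee_rot': array([-1.79863398e+02,  5.42330369e-03,  1.28269191e+01]), 'ft_force': array([-0.34671552,  0.17791101, -1.2109538 ]), 'wrist_torque': array([ 0.00724984, -0.00750075, -0.02777307]), 'finger_gap': 0.08519779912425955} 0.0187
scene [0.97958676 0.24600428 0.55035694]
scene pad 0.58 [231.0, 426.6] [0.537 0.14  0.055]
scene pad 0.3 [151.2, 309.6] [ 0.46  -0.144  0.044]
scene pocket_free 0.97 [254.7, 386.6] [0.642 0.119 0.093]
scene vial_mid 0.94 [173.8, 234.6] [ 0.591 -0.227  0.04 ]
scene vial_loaded_mid 0.73 [262.0, 446.9] [0.585 0.191 0.065]
scene vial_loaded_mid 0.68 [134.7, 251.2] [ 0.47  -0.292  0.033]
scene vial_white_mid 0.83 [132.7, 251.2] [ 0.469 -0.292  0.037]
scene vial_black_mid 0.95 [152.6, 311.6] [ 0.457 -0.142  0.04 ]
scene cabinet 0.56 [289.3, 407.6] [0.679 0.169 0.096]
top [ 0.38156045 -0.05198382  0.93043246]
top pad 0.85 [230.4, 228.3] [0.519 0.137 0.031]
top pocket_free 0.67 [203.0, 244.7] [0.581 0.096 0.017]
top vial_mid 0.64 [189.2, 388.0] [ 0.564 -0.237  0.056]
top vial_loaded_mid 0.72 [209.4, 206.6] [0.565 0.172 0.075]
top vial_loaded_mid 0.46 [244.6, 358.3] [ 0.447 -0.151  0.059]
top vial_white_mid 0.69 [234.0, 426.4] [ 0.451 -0.304  0.061]
top vial_black_mid 0.68 [242.3, 356.2] [ 0.453 -0.147  0.062]
top cabinet 0.62 [192.9, 226.0] [0.61  0.137 0.023]
0.8
```

View pics/scene0.png

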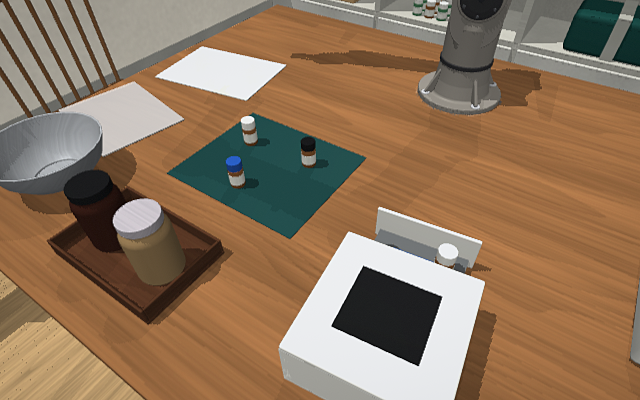

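View pics/top0.png

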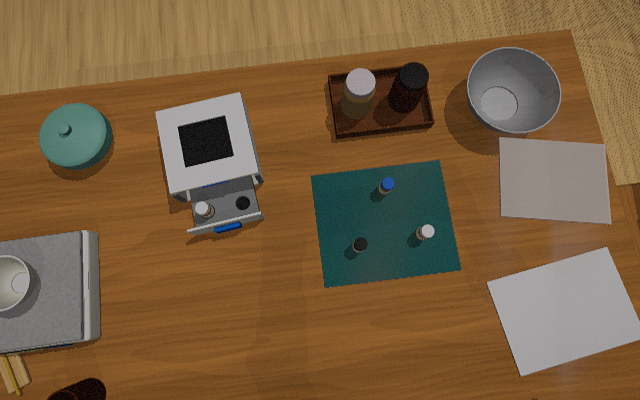

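```bash
python3 - <<'E'
from h import *
im=cv2.cvtColor(cv2.imread('pics/top0.png'),cv2.COLOR_BGR2RGB); d=np.load('topd.npy')
k=arm.get_calibration('top');K=k['camera_matrix'];R=np.array(k['R']);t=np.array(k['t'])
print(np.array(K)[0,0])
v,u=np.mgrid[:400,:640]; P=np.stack([u,v,np.ones_like(u)],-1)@np.linalg.inv(K).T*d[...,None]; W=(P-t)@R
z=W[...,2]; np.save('W.npy',W)
print('table z',np.median(z[300:330,200:300]))
def rect(m,n):
    p=W[m][:,:2]; c,s,a=cv2.minAreaRect((p*1000).astype(np.float32)); print(n,m.sum(),np.median(z[m]).round(4),np.array(c).round(1),np.array(s).round(1),round(a,2)); print(cv2.boxPoints((c,s,a)).round(0).tolist())
box=np.zeros_like(z,bool); box[80:240,150:270]=1
rect(box&(abs(z-.094)<.008)&(v<200),'roof')
rect(box&(abs(z-.072)<.006)&(v>206)&~((v<222)&(u<216)),'panel')
h=cv2.cvtColor(im,cv2.COLOR_RGB2HSV)
blue=(h[...,0]>100)&(h[...,0]<130)&(h[...,1]>150)&(h[...,2]>60)
m=blue&box&(v>218); rect(m,'pad'); print(W[m].mean(0))
for n,(r,c) in dict(blue=(185,387),white=(231,427),black=(243,361),loaded=(207,203)).items():
    m=(np.hypot(v-r,u-c)<14)&(z>(.068 if n=='loaded' else .055))&(z<.085)
    p=W[m]; print(n,m.sum(),p[:,2].max(),np.median(p[:,2]),p.mean(0).round(4),((p.max(0)+p.min(0))/2).round(4),np.ptp(p,axis=0).round(4))
big=cv2.resize(cv2.cvtColor(im,cv2.COLOR_RGB2BGR)[80:240,140:270],None,fx=5,fy=5,interpolation=cv2.INTER_CUBIC)[200:,:]
cv2.imwrite('pics/crop0.png',big)
E
```

```text
393.08055680133924
table z -0.00031556206862726676
roof 7489 0.0937 [717.5 160.2] [202.8 201.1] 7.12
[[604.0, 247.0], [629.0, 48.0], [831.0, 73.0], [806.0, 272.0]]
panel 219 0.071 [534.9 136.5] [  6.5 166.8] 7.12
[[521.0, 219.0], [542.0, 53.0], [548.0, 54.0], [528.0, 220.0]]
pad 157 0.0514 [524.9 135.6] [10.3 59.4] 7.75
[[516.0, 164.0], [524.0, 105.0], [534.0, 107.0], [526.0, 166.0]]
[0.52389416 0.13502208 0.04900596]
blue 136 0.06564453782804423 0.061206873134182826 [ 0.5771 -0.238   0.0611] [ 0.5774 -0.2383  0.0605] [0.0279 0.0292 0.0103]
white 147 0.06480805906280492 0.06173478373311664 [ 0.4592 -0.3073  0.0614] [ 0.4592 -0.3078  0.0599] [0.0286 0.0303 0.0098]
black 142 0.06647252370758296 0.06134292070994214 [ 0.4495 -0.1563  0.0614] [ 0.45   -0.1566  0.0611] [0.0278 0.0289 0.0107]
loaded 147 0.07910486807034073 0.075081363752986 [0.5708 0.1831 0.0749] [0.5714 0.1836 0.0738] [0.0292 0.0289 0.0107]
```

View pics/crop0.png

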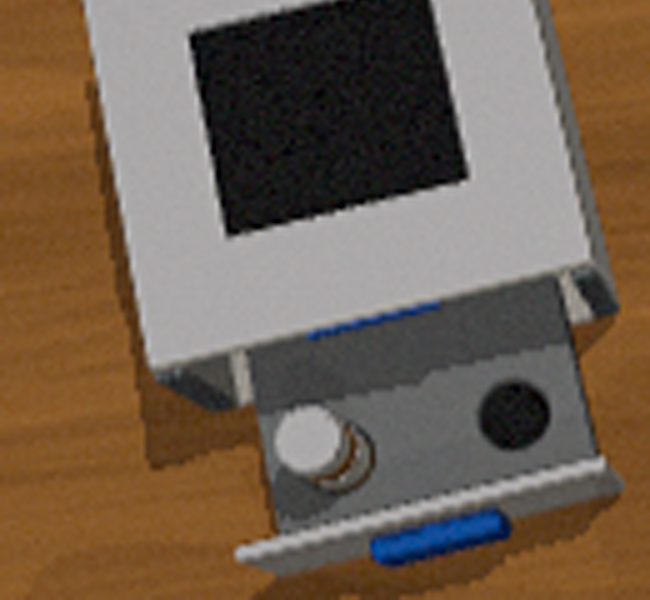

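```bash
python3 - <<'E'
from h import *
k=arm.get_calibration('wrist');print(np.array(k['hand_eye']).round(3),k['camera_matrix'])
im=cv2.cvtColor(cv2.imread('pics/scene0.png'),cv2.COLOR_BGR2RGB); d=np.load('scened.npy')
k=arm.get_calibration('scene');K=k['camera_matrix'];R=np.array(k['R']);t=np.array(k['t'])
v,u=np.mgrid[:400,:640]; P=np.stack([u,v,np.ones_like(u)],-1)@np.linalg.inv(K).T*d[...,None]; W=(P-t)@R
z=W[...,2]; r,c=172,235
for n,(r,c) in dict(blue=(172,235),loaded=(255,447)).items():
    m=(np.hypot(v-r,u-c)<28)&(z>.04+.014*(n=='loaded'))&(z<.085)
    p=W[m];p=p[p[:,2]>p[:,2].max()-.02]
    f=lambda q:np.hypot(p[:,0]-q[0],p[:,1]-q[1])-.015
    from scipy.optimize import least_squares
    top=p[p[:,2]>np.percentile(p[:,2],60)]
    print(n,len(p),np.ptp(p,axis=0),top.mean(0).round(4),((top.max(0)+top.min(0))/2).round(4))
# roof
m=(abs(z-.094)<.006)&(v>225)&(u>275)&(u<490); rc=cv2.minAreaRect((W[m][:,:2]*1000).astype(np.float32)); print(rc)
# pocket pixel circle in top
for zz in (.016,.026): print(px2w('top',None,203,242.8,zz))
E
```

```text
[[-0.    -0.959 -0.283  0.072]
 [ 1.    -0.    -0.001  0.001]
 [ 0.001 -0.283  0.959 -0.143]
 [ 0.     0.     0.     1.   ]] [[309.70691629   0.         316.76172277]
 [  0.         309.70691629 198.84102936]
 [  0.           0.           1.        ]]
blue 221 [0.02843049 0.02917466 0.01994782] [ 0.5806 -0.2355  0.0627] [ 0.5803 -0.2367  0.0632]
loaded 718 [0.06316113 0.06428904 0.01992277] [0.5718 0.1856 0.0761] [0.5585 0.1801 0.0756]
((718.724609375, 161.3997802734375), (203.93759155273438, 200.53054809570312), 7.087786674499512)
[0.5820122  0.10113096 0.016     ]
[0.57982012 0.09945653 0.026     ]
```

```bash
python3 -m handwheel '[[[0.06,0.04,0,0,0,-0.02,1],[0.12,0.08,0,0,0,-0.04,1],[0.18,0.12,-0.01,0,0,-0.06,1],[0.24,0.16,-0.03,0,0,-0.08,1],[0.30,0.20,-0.06,0,0,-0.0995,1],[0.36,0.24,-0.09,0,0,-0.0995,1],[0.42,0.27,-0.11,0,0,-0.0995,1],[0.455,0.2975,-0.11,0,0,-0.0995,1],[0.455,0.2975,-0.11,0,0,-0.0995,1],[0.455,0.2975,-0.11,0,0,-0.0995,1]]]'
```

```text
clock: 2.05
eef_pos: [0.5809, -0.2311, 0.1194]
ee_rot: [-179.7, -0.1, 7.7]
ft_force: [0.4, -0.8, 0.0]
finger_gap: 0.0854
```

```bash
cat >> h.py <<'E'
from scipy.spatial.transform import Rotation as Ro
def wcloud():
    s=arm.state(); im,d=arm.get_image('wrist')
    k=arm.get_calibration('wrist');K=np.array(k['camera_matrix']);H=np.array(k['hand_eye'])
    v,u=np.mgrid[:400,:640]; x=(u-K[0,2]);y=(v-K[1,2]); r=np.hypot(x,y)/K[0,0]
    s_=np.where(r>1e-6,np.tan(np.minimum(r,1.5))/np.maximum(r,1e-6),1)/K[0,0]
    P=np.stack([x*s_,y*s_,np.ones_like(x)],-1)*d[...,None]
    T=P@H[:3,:3].T+H[:3,3]
    R=Ro.from_euler('xyz',s['ee_rot'],degrees=True).as_matrix()
    return im,d,T,T@R.T+s['eef_pos'],s
E
python3 - <<'E'
from h import *
im,d,T,W,s=wcloud(); cv2.imwrite('pics/w1.png',im[...,::-1])
print(s['eef_pos'],s['ee_rot'])
h=cv2.cvtColor(im,cv2.COLOR_RGB2HSV)
m=(h[...,0]>100)&(h[...,0]<130)&(h[...,1]>150)&(h[...,2]>60)&(d>0)
p=W[m];print(m.sum(),p.max(0),p.min(0))
q=p[p[:,2]>.055]; print(q.mean(0),(q.max(0)+q.min(0))/2,np.ptp(q,axis=0),np.median(q[:,2]))
E
```

```text
[ 0.58090339 -0.23114999  0.11943971] [-1.79655566e+02 -7.89040570e-02  7.72050767e+00]
1500 [0.59387208 0.13207673 0.06426145] [ 5.24066506e-01 -2.61914230e-01  2.93687438e-04]
[ 0.58025419 -0.23820189  0.06179123] [ 0.57928291 -0.23855878  0.05965559] [0.02917835 0.02912115 0.00921172] 0.06202312192478567
```

View pics/w1.png

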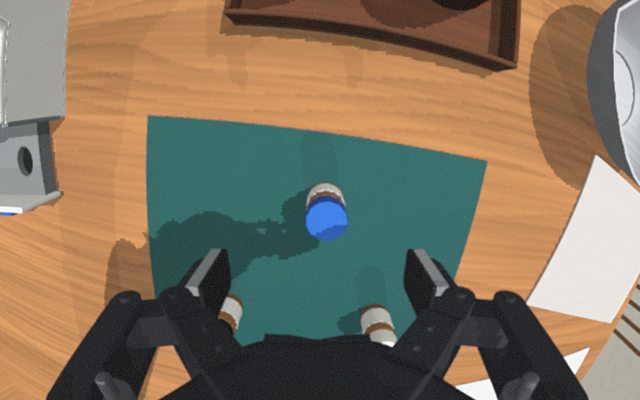

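```bash
python3 -m handwheel '[[[0.002,0,-0.005,0,0,0,1],[0.002,0,-0.005,0,0,0,1]]]'
```

```text
clock: 2.35
eef_pos: [0.5778, -0.2407, 0.1161]
ee_rot: [180.0, 0.1, 7.0]
ft_force: [-0.2, 0.5, -0.6]
finger_gap: 0.0856
```

```bash
python3 -m handwheel '[[[0,0.0005,-0.02,0,0,0,1],[0,0.0005,-0.04,0,0,0,1],[0,0.0005,-0.06,0,0,0,1],[0,0.0005,-0.08,0,0,0,1],[0,0.0005,-0.09,0,0,0,1],[0,0.0005,-0.09,0,0,0,1],[0,0.0005,-0.09,0,0,0,1]]]' 30; python3 -m handwheel '[[[0,0,0,0,0,0,-1],[0,0,0,0,0,0,-1],[0,0,0,0,0,0,-1],[0,0,0,0,0,0,-1],[0,0,0,0,0,0,-1],[0,0,0,0,0,0,-1],[0,0,0,0,0,0,-1],[0,0,0,0,0,0,-1]]]' 30
```

```text
clock: 3.22
eef_pos: [0.5797, -0.2388, 0.0274]
ee_rot: [179.9, -0.1, 7.1]
ft_force: [-1.0, 0.4, 0.2]
finger_gap: 0.0852
clock: 4.22
eef_pos: [0.5794, -0.2383, 0.0266]
ee_rot: [180.0, -0.0, 7.1]
ft_force: [-0.8, 0.8, 3.2]
finger_gap: 0.0292
```

```bash
python3 -m handwheel '[[[0,0,0.02,0,0,0,-1],[0,0,0.05,0,0,0,-1],[0,0,0.08,0,0,0,-1],[0,0.02,0.11,0,0,0,-1],[0,0.06,0.12,0,0,0,-1],[0,0.10,0.12,0,0,0,-1],[0,0.14,0.12,0,0,0,-1],[0.001,0.18,0.12,0,0,0,-1],[0.001,0.22,0.12,0,0,0,-1],[0.002,0.26,0.12,0,0,0,-1],[0.002,0.29,0.12,0,0,0,-1],[0.002,0.315,0.12,0,0,0,-1],[0.002,0.33,0.12,0,0,0,-1],[0.002,0.339,0.12,0,0,0,-1],[0.002,0.339,0.12,0,0,0,-1],[0.002,0.339,0.12,0,0,0,-1],[0.002,0.339,0.12,0,0,0,-1],[0.002,0.339,0.12,0,0,0,-1]]]'
python3 - <<'E'
from h import *
im,d,T,W,s=wcloud(); cv2.imwrite('pics/w2.png',im[...,::-1]);np.savez('w2.npz',im=im,W=W,T=T,d=d)
print(s['eef_pos'],s['ee_rot'],s['finger_gap'])
snap('top','t2.png')
E
```

```text
clock: 6.48
eef_pos: [0.5812, 0.0999, 0.1463]
ee_rot: [180.0, -0.0, 7.1]
ft_force: [-0.2, -0.0, -0.9]
finger_gap: 0.0289
[0.58122765 0.09994882 0.14634042] [ 1.79981973e+02 -2.79204122e-03  7.06058021e+00] 0.028925470919556606
```

View pics/w2.png

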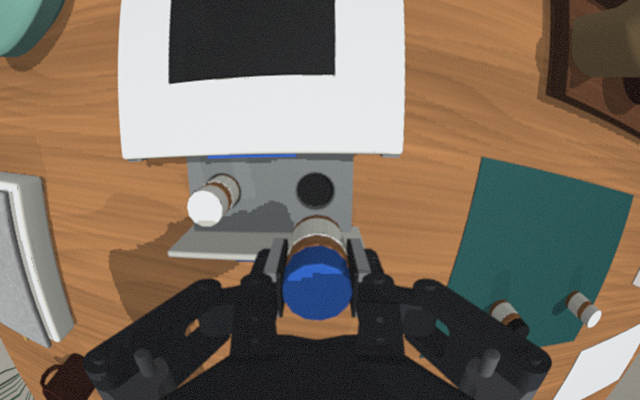

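```bash
python3 - <<'E'
from h import *
f=np.load('w2.npz'); im,W,T,d=f['im'],f['W'],f['T'],f['d']
h=cv2.cvtColor(im,cv2.COLOR_RGB2HSV); v,u=np.mgrid[:400,:640]
b=(h[...,0]>100)&(h[...,0]<130)&(h[...,1]>150)&(h[...,2]>40)&(np.hypot(v-285,u-318)<45)&(d>0)
p=W[b]; zt=p[:,2].max(); q=p[p[:,2]>np.percentile(p[:,2],90)-.004]
print('cap',b.sum(),zt,np.percentile(p[:,2],[50,90,98]),q.mean(0),(q.max(0)+q.min(0))/2,np.ptp(q,axis=0))
m=(h[...,2]<60)&(np.hypot(v-189,u-316)<26)
n,l,st,c=cv2.connectedComponentsWithStats(m.astype(np.uint8)); i=1+np.argmax(st[1:,4]); print(st[i],c[i])
m=l==i; ed=cv2.morphologyEx(m.astype(np.uint8),cv2.MORPH_GRADIENT,np.ones((3,3)))>0
print('pocket pts',W[m].mean(0),(np.percentile(W[m],1,0)+np.percentile(W[m],99,0))/2,np.ptp(W[m],axis=0),np.median(W[m][:,2]))
# project rim at z=.026: ray through camera
k=arm.get_calibration('wrist');K=np.array(k['camera_matrix']);H=np.array(k['hand_eye'])
R=Ro.from_euler('xyz',[179.98,0,7.06],degrees=True).as_matrix(); e=np.array([.58123,.09995,.14634])
o=R@H[:3,3]+e
cs,_=cv2.findContours(m.astype(np.uint8),cv2.RETR_EXTERNAL,cv2.CHAIN_APPROX_NONE)
c=max(cs,key=len)[:,0].astype(float); x=c-K[:2,2]; r=np.hypot(*x.T)/K[0,0]
ray=np.c_[x/np.hypot(*x.T)[:,None]*np.sin(r)[:,None],np.cos(r)]@H[:3,:3].T@R.T
for zz in (.026,.016):
  X=o+ray*((zz-o[2])/ray[:,2])[:,None]; print(zz,cv2.minEnclosingCircle((X[:,:2]*1000).astype(np.float32)),(X.max(0)+X.min(0))/2,np.ptp(X,axis=0))
tr=(np.hypot(v-189,u-290)<8)|(np.hypot(v-189,u-340)<6); print('tray z',np.median(W[tr][:,2]))
lc=(h[...,1]<40)&(h[...,2]>170)&(np.hypot(v-208,u-206)<22)&(W[...,2]>.068); q=W[lc]; print('loaded',q.mean(0),(q.max(0)+q.min(0))/2)
E
```

```text
cap 3988 0.18389709319792014 [0.18159441 0.18246638 0.182908  ] [0.58311071 0.09924425 0.18170053] [0.58177247 0.09889231 0.18118876] [0.02850743 0.02992208 0.00541667]
[297 173  37  34 959] [314.95933264 189.63190824]
pocket pts [0.58197669 0.10080559 0.01807201] [0.58174032 0.10074259 0.01701242] [0.08723643 0.03274642 0.27485656] 0.01662483274448484
0.026 ((583.7166748046875, 101.03404235839844), 16.066234588623047) [0.58395699 0.10090376 0.026     ] [0.03032369 0.03186923 0.        ]
0.016 ((581.0836791992188, 100.77595520019531), 16.676822662353516) [0.58133311 0.10064074 0.016     ] [0.03147618 0.03308046 0.        ]
tray z 0.026157790491312796
loaded [0.57340871 0.18337248 0.07721447] [0.60553139 0.1532799  0.18007817]
```

```bash
python3 - <<'E'
import cv2
i=cv2.imread('pics/t2.png'); cv2.imwrite('pics/t2c.png',cv2.resize(i[150:250,150:290],None,fx=5,fy=5,interpolation=cv2.INTER_CUBIC))
E
```

```text
(no output)
```

View pics/t2c.png

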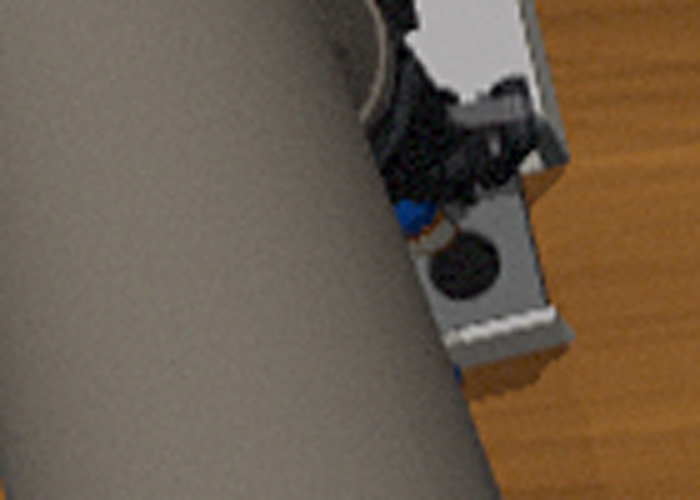

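```bash
python3 -m handwheel '[[[0.0003,0.0015,-0.02,0,0,0,-1],[0.0003,0.0015,-0.04,0,0,0,-1],[0.0003,0.0015,-0.06,0,0,0,-1],[0.0003,0.0015,-0.075,0,0,0,-1],[0.0003,0.0015,-0.085,0,0,0,-1],[0.0003,0.0015,-0.09,0,0,0,-1],[0.0003,0.0015,-0.09,0,0,0,-1],[0.0003,0.0015,-0.094,0,0,0,-1],[0.0003,0.0015,-0.097,0,0,0,-1],[0.0003,0.0015,-0.099,0,0,0,-1],[0.0003,0.0015,-0.099,0,0,0,-1]]]'
```

```text
clock: 7.95
eef_pos: [0.5812, 0.1021, 0.0471]
ee_rot: [180.0, 0.0, 7.1]
ft_force: [0.2, -0.7, -1.2]
finger_gap: 0.0293
```

```bash
python3 -m handwheel '[[[0,0,-0.002,0,0,0,-1],[0,0,-0.004,0,0,0,-1],[0,0,-0.0055,0,0,0,-1],[0,0,-0.0055,0,0,0,-1]]]'; python3 - <<'E'
from h import *
im,d,T,W,s=wcloud(); cv2.imwrite('pics/w3.png',im[...,::-1]);print(s['ft_force'],s['eef_pos'])
E
```

```text
clock: 8.45
eef_pos: [0.5813, 0.1022, 0.0416]
ee_rot: [180.0, 0.0, 7.1]
ft_force: [0.0, -0.5, -0.6]
finger_gap: 0.029
[ 0.00629571 -0.47456968 -0.60465434] [0.58125626 0.10216012 0.04160982]
```

View pics/w3.png

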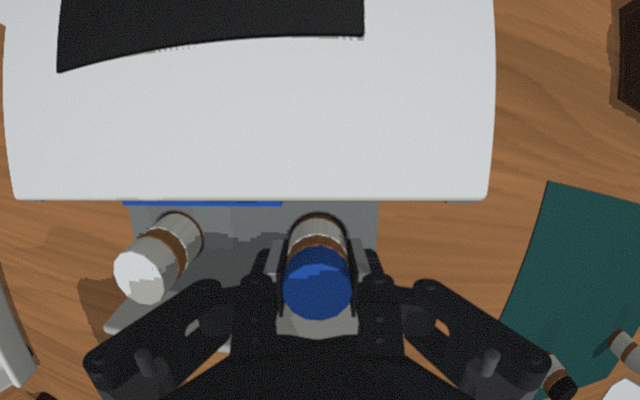

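```bash
python3 -m handwheel '[[[0,0,-0.001,0,0,0,-1],[0,0,-0.0017,0,0,0,-1],[0,0,-0.0017,0,0,0,-1]]]'; python3 -m handwheel '[[[0,0,0,0,0,0,-0.2],[0,0,0,0,0,0,0],[0,0,0,0,0,0,0.2],[0,0,0,0,0,0,0.2],[0,0,0,0,0,0,0.2]]]';python3 - <<'E'
from h import *
im,d,T,W,s=wcloud(); cv2.imwrite('pics/w4.png',im[...,::-1]);print(s['ft_force'],s['eef_pos'])
E
```

```text
clock: 8.88
eef_pos: [0.5816, 0.1022, 0.0406]
ee_rot: [180.0, -0.0, 7.1]
ft_force: [-1.5, 0.0, 2.3]
finger_gap: 0.0293
clock: 9.5
eef_pos: [0.5814, 0.1022, 0.0401]
ee_rot: [180.0, 0.0, 7.1]
ft_force: [-0.4, 0.7, 0.1]
finger_gap: 0.0509
[-0.361081    0.67863584  0.10721975] [0.58137567 0.10219692 0.040055  ]
```

View pics/w4.png

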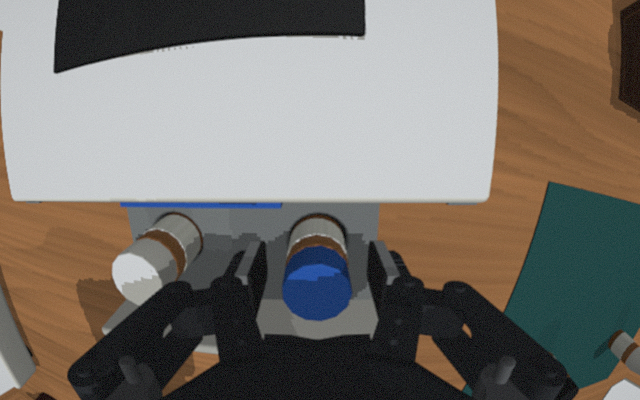

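```bash
python3 -m handwheel '[[[0,0,0.01,0,0,0,0.2],[0,0,0.03,0,0,0,0.2],[0,0,0.06,0,0,0,0.2],[0,0,0.09,0,0,0,0.2],[-0.02,0.005,0.11,0,0,0,0.2],[-0.05,0.015,0.11,0.008,-0.065,0,0.2],[-0.08,0.025,0.11,0.016,-0.13,0,-0.3],[-0.095,0.03,0.11,0.024,-0.195,0,-0.8],[-0.095,0.03,0.11,0.0324,-0.26,0,-1],[-0.095,0.03,0.10,0.0324,-0.26,0,-1],[-0.095,0.03,0.10,0.0324,-0.26,0,-1]]]'
python3 - <<'E'
from h import *
im,d,T,W,s=wcloud(); cv2.imwrite('pics/w5.png',im[...,::-1]);print(s['ft_force'],s['eef_pos'],s['finger_gap'])
E
```

```text
clock: 10.92
eef_pos: [0.4863, 0.1319, 0.1395]
ee_rot: [180.0, -14.9, 7.1]
ft_force: [0.7, 0.1, 0.4]
finger_gap: -0.0
[0.7434476  0.12153061 0.42249847] [0.4863146  0.13187152 0.13953764] -1.0937198325799286e-05
```

View pics/w5.png

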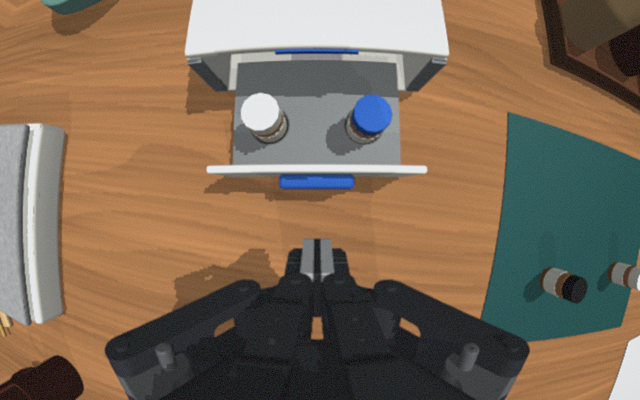

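```bash
python3 -m handwheel '[[[0,0,-0.03,0,0,0,-1],[0,0,-0.06,0,0,0,-1],[0,0,-0.09,0,0,0,-1],[0,0,-0.103,0,0,0,-1],[0.006,0.0007,-0.103,0,0,0,-1],[0.012,0.0015,-0.103,0,0,0,-1],[0.016,0.002,-0.103,0,0,0,-1],[0.016,0.002,-0.103,0,0,0,-1],[0.016,0.002,-0.103,0,0,0,-1],[0.016,0.002,-0.103,0,0,0,-1]]]'
```

```text
clock: 12.22
eef_pos: [0.5022, 0.1342, 0.0372]
ee_rot: [180.0, -15.0, 7.1]
ft_force: [-0.4, 1.0, 0.9]
finger_gap: -0.0004
```

```bash
python3 -m handwheel '[[[0.0025,0.0003,0,0,0,0,-1],[0.005,0.0006,0,0,0,0,-1],[0.0075,0.0009,0,0,0,0,-1],[0.010,0.0012,0,0,0,0,-1],[0.0125,0.0015,0,0,0,0,-1],[0.0125,0.0015,0,0,0,0,-1]]]'
```

```text
clock: 12.98
eef_pos: [0.5144, 0.1356, 0.0367]
ee_rot: [180.0, -14.9, 7.1]
ft_force: [-2.6, -0.1, 0.4]
finger_gap: -0.0004
```

```bash
python3 -m handwheel '[[[0.003,0.0004,0,0,0,0,-1],[0.006,0.0007,0,0,0,0,-1],[0.009,0.0011,0,0,0,0,-1],[0.012,0.0015,0,0,0,0,-1],[0.015,0.0019,0,0,0,0,-1],[0.018,0.0022,0,0,0,0,-1],[0.021,0.0026,0,0,0,0,-1],[0.024,0.003,0,0,0,0,-1],[0.027,0.0034,0,0,0,0,-1],[0.030,0.0037,0,0,0,0,-1],[0.033,0.0041,0,0,0,0,-1],[0.036,0.0045,0,0,0,0,-1],[0.039,0.0049,0,0,0,0,-1]]]'
```

```text
clock: 14.6
eef_pos: [0.5534, 0.1404, 0.0368]
ee_rot: [180.0, -14.9, 7.1]
ft_force: [-5.7, -0.3, 0.3]
finger_gap: 0.0002
```

```bash
python3 -m handwheel '[[[0.0015,0.0002,0,0,0,0,-1],[0.003,0.0004,0,0,0,0,-1],[0.0045,0.0006,0,0,0,0,-1],[0.006,0.0007,0,0,0,0,-1],[0.007,0.0009,0,0,0,0,-1]]]'
```

```text
clock: 15.22
eef_pos: [0.5603, 0.1413, 0.0368]
ee_rot: [180.0, -14.9, 7.1]
ft_force: [-5.2, -0.6, 0.5]
finger_gap: -0.0001
```

```bash
cat > chk.py <<'E'
from station import arm
import sys, numpy as np
s=arm.state(); f=s['ft_force']; F=-(f[0]*.9923+f[1]*.1239)
print('F',round(F,2),'x',s['eef_pos'][0].round(4),s['clock']); sys.exit(1 if F>9 else 0)
E
M="python3 -m handwheel"
python3 -m handwheel '[[[0.0005,0.00006,0,0,0,0,-1]]]' >/dev/null && python3 chk.py && python3 -m handwheel '[[[0.0005,0.00006,0,0,0,0,-1]]]' >/dev/null && python3 chk.py && python3 -m handwheel '[[[0.0005,0.00006,0,0,0,0,-1]]]' >/dev/null && python3 chk.py && python3 -m handwheel '[[[0.0005,0.00006,0,0,0,0,-1]]]' >/dev/null && python3 chk.py && python3 -m handwheel '[[[0.0005,0.00006,0,0,0,0,-1]]]' >/dev/null && python3 chk.py && python3 -m handwheel '[[[0.0005,0.00006,0,0,0,0,-1]]]' >/dev/null && python3 chk.py && python3 -m handwheel '[[[0.0005,0.00006,0,0,0,0,-1]]]' >/dev/null && python3 chk.py && python3 -m handwheel '[[[0.0005,0.00006,0,0,0,0,-1]]]' >/dev/null && python3 chk.py && python3 -m handwheel '[[[0.0005,0.00006,0,0,0,0,-1]]]' >/dev/null && python3 chk.py && python3 -m handwheel '[[[0.0005,0.00006,0,0,0,0,-1]]]' >/dev/null && python3 chk.py
```

```text
F 5.22 x 0.5609 15.35
F 4.42 x 0.5614 15.475
F 5.58 x 0.562 15.6
F 5.86 x 0.5625 15.725
F 4.79 x 0.563 15.85
F 5.07 x 0.5634 15.975
F 5.12 x 0.5639 16.1
F 5.93 x 0.5644 16.225
F 5.92 x 0.5649 16.35
F 5.89 x 0.5654 16.475
```

```bash
python3 -m handwheel '[[[0.0005,0.00006,0,0,0,0,-1]]]' >/dev/null && python3 chk.py && python3 -m handwheel '[[[0.0005,0.00006,0,0,0,0,-1]]]' >/dev/null && python3 chk.py && python3 -m handwheel '[[[0.0005,0.00006,0,0,0,0,-1]]]' >/dev/null && python3 chk.py && python3 -m handwheel '[[[0.0005,0.00006,0,0,0,0,-1]]]' >/dev/null && python3 chk.py && python3 -m handwheel '[[[0.0005,0.00006,0,0,0,0,-1]]]' >/dev/null && python3 chk.py && python3 -m handwheel '[[[0.0005,0.00006,0,0,0,0,-1]]]' >/dev/null && python3 chk.py && python3 -m handwheel '[[[0.0005,0.00006,0,0,0,0,-1]]]' >/dev/null && python3 chk.py && python3 -m handwheel '[[[0.0005,0.00006,0,0,0,0,-1]]]' >/dev/null && python3 chk.py && python3 -m handwheel '[[[0.0005,0.00006,0,0,0,0,-1]]]' >/dev/null && python3 chk.py && python3 -m handwheel '[[[0.0005,0.00006,0,0,0,0,-1]]]' >/dev/null && python3 chk.py && python3 -m handwheel '[[[0.0005,0.00006,0,0,0,0,-1]]]' >/dev/null && python3 chk.py && python3 -m handwheel '[[[0.0005,0.00006,0,0,0,0,-1]]]' >/dev/null && python3 chk.py && python3 -m handwheel '[[[0.0005,0.00006,0,0,0,0,-1]]]' >/dev/null && python3 chk.py && python3 -m handwheel '[[[0.0005,0.00006,0,0,0,0,-1]]]' >/dev/null && python3 chk.py && python3 -m handwheel '[[[0.0005,0.00006,0,0,0,0,-1]]]' >/dev/null && python3 chk.py && python3 -m handwheel '[[[0.0005,0.00006,0,0,0,0,-1]]]' >/dev/null && python3 chk.py && python3 -m handwheel '[[[0.0005,0.00006,0,0,0,0,-1]]]' >/dev/null && python3 chk.py && python3 -m handwheel '[[[0.0005,0.00006,0,0,0,0,-1]]]' >/dev/null && python3 chk.py && python3 -m handwheel '[[[0.0005,0.00006,0,0,0,0,-1]]]' >/dev/null && python3 chk.py && python3 -m handwheel '[[[0.0005,0.00006,0,0,0,0,-1]]]' >/dev/null && python3 chk.py
```

```text
F 5.62 x 0.5659 16.6
F 4.92 x 0.5664 16.725
F 5.25 x 0.5669 16.85
F 5.75 x 0.5674 16.975
F 6.02 x 0.5679 17.1
F 6.16 x 0.5684 17.225
F 5.5 x 0.5689 17.35
F 5.05 x 0.5694 17.475
F 4.66 x 0.57 17.6
F 5.24 x 0.5707 17.725
F 5.77 x 0.5709 17.85
F 5.78 x 0.5714 17.975
F 5.2 x 0.5719 18.1
F 4.57 x 0.5724 18.225
F 5.44 x 0.5729 18.35
F 7.73 x 0.573 18.475
F 9.19 x 0.573 18.6
```

```bash
python3 -m handwheel '[[[0.0005,0.00006,0,0,0,0,-1]]]' >/dev/null ; python3 chk.py ; python3 -m handwheel '[[[0.0,0.0,0,0,0,0,-1]]]' >/dev/null ; python3 chk.py
```

```text
F 10.44 x 0.573 18.725
F 9.82 x 0.573 18.85
```

```bash
python3 -m handwheel '[[[0.0005,0.00006,0,0,0,0,-1],[0.0005,0.00006,0,0,0,0,-1]]]' >/dev/null ; python3 chk.py ; python3 -m handwheel '[[[0.0005,0.0,0,0,0,0,-1],[0.0005,0.0,0,0,0,0,-1]]]' >/dev/null ; python3 chk.py
```

```text
F 10.29 x 0.5731 19.1
F 12.71 x 0.5731 19.35
```

```bash
python3 -m handwheel '[[[0.0004,0.0,0,0,0,0,-1],[0.0004,0.0,0,0,0,0,-1]]]' >/dev/null ; python3 chk.py ; python3 -m handwheel '[[[-0.002,-0.0002,0,0,0,0,-1],[-0.004,-0.0005,0,0,0,0,-1],[-0.006,-0.0007,0,0,0,0,-1],[-0.008,-0.001,0,0,0,0,-1],[-0.010,-0.0012,0,0,0,0,-1],[-0.012,-0.0015,0,0,0,0,-1],[-0.015,-0.0019,0,0,0,0,-1],[-0.018,-0.0022,0,0,0,0,-1]]]'; python3 - <<'E'
from h import *
im,d,T,W,s=wcloud(); cv2.imwrite('pics/w6.png',im[...,::-1]);print(s['ft_force'],s['eef_pos'],s['finger_gap'])
E
```

```text
F 13.07 x 0.5731 19.6
clock: 20.6
eef_pos: [0.5609, 0.1416, 0.0389]
ee_rot: [-180.0, -15.3, 7.1]
ft_force: [-0.2, 0.4, -0.4]
finger_gap: -0.0003
[-0.23448808  0.41634192 -0.41892312] [0.56089017 0.14159347 0.03893846] -0.00027134260224850274
```

View pics/w6.png

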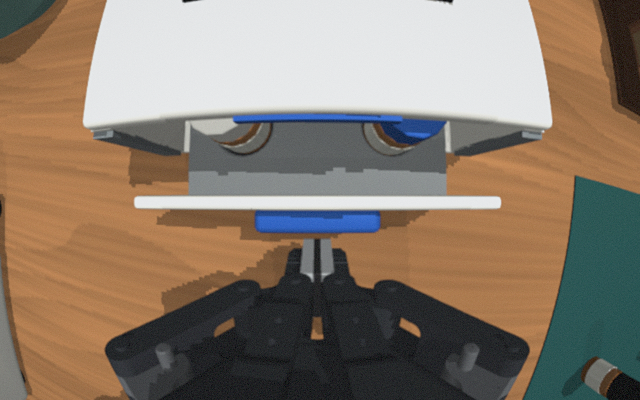

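```bash
python3 -m handwheel '[[[-0.02,-0.002,0,0,0,0,-1],[-0.05,-0.006,0.0,0,0,0,-1],[-0.08,-0.01,0.02,0,0,0,-1],[-0.10,-0.03,0.06,0,0,0,-1],[-0.12,-0.07,0.10,0,0,0,-1],[-0.12,-0.13,0.12,0,0,0,-1],[-0.12,-0.18,0.12,0,0,0,-1],[-0.12,-0.22,0.12,0,0,0,-1],[-0.12,-0.24,0.12,0,0,0,-1],[-0.12,-0.24,0.12,0,0,0,-1]]]'; python3 - <<'E'
from h import *
a,d=snap('top','t7.png'); b,_=snap('scene','s7.png'); print(arm.state()['clock'])
cv2.imwrite('pics/t7c.png',np.hstack([cv2.resize(x,None,fx=2.5,fy=2.5,interpolation=cv2.INTER_CUBIC) for x in [a[80:260,140:280,::-1]]]+[cv2.resize(b[180:330,290:460,::-1],(400,450))]))
# pad position
h=cv2.cvtColor(a,cv2.COLOR_RGB2HSV); v,u=np.mgrid[:400,:640]
k=arm.get_calibration('top');P=np.stack([u,v,np.ones_like(u)],-1)@np.linalg.inv(k['camera_matrix']).T*d[...,None]; W=(P-np.array(k['t']))@np.array(k['R'])
m=(h[...,0]>100)&(h[...,0]<130)&(h[...,1]>150)&(h[...,2]>60)&(abs(W[...,2]-.045)<.015)&(u<270)&(u>180)
print(m.sum(),W[m].mean(0),W[m][:,0].min())
E
```

```text
clock: 21.9
eef_pos: [0.4391, -0.101, 0.158]
ee_rot: [179.9, -15.1, 6.9]
ft_force: [-0.9, 0.5, -0.6]
finger_gap: 0.0
22.0
152 [0.57722181 0.14271829 0.04929779] 0.5697394138822974
```

View pics/t7c.png

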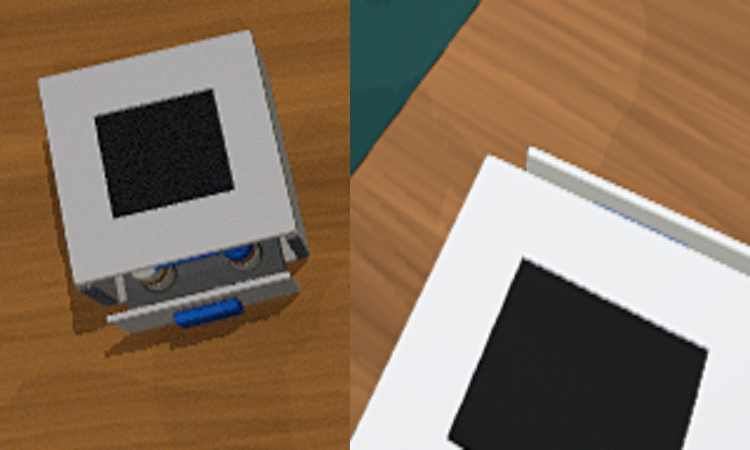

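View pics/t7.png

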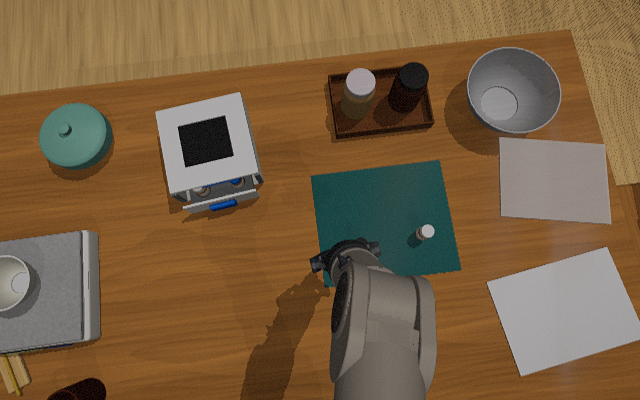

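```bash
python3 -m handwheel '[[[0,0,0.03,0,0,0,-1],[0,0,0.05,0,0,0,-1],[0,0,0.05,0,0,0,-1],[0,0,0.05,0,0,0,-1],[0,0,0.05,0,0,0,-1],[0,0,0.05,0,0,0,-1],[0,0,0.05,0,0,0,-1],[0,0,0.05,0,0,0,-1]]]'; python3 - <<'E'
from h import *
for i in range(2):
    a,d=snap('top','t8.png')
    h=cv2.cvtColor(a,cv2.COLOR_RGB2HSV); v,u=np.mgrid[:400,:640]
    k=arm.get_calibration('top');P=np.stack([u,v,np.ones_like(u)],-1)@np.linalg.inv(k['camera_matrix']).T*d[...,None]; W=(P-np.array(k['t']))@np.array(k['R'])
    m=(h[...,0]>100)&(h[...,0]<130)&(h[...,1]>150)&(h[...,2]>60)&(abs(W[...,2]-.045)<.015)&(u<270)&(u>180)
    print(m.sum(),W[m].mean(0),W[m][:,0].min())
    m=(abs(W[...,2]-.072)<.006)&(v>188)&(v<220)&(u>175)&(u<270); print(cv2.minAreaRect((W[m][:,:2]*1000).astype(np.float32)))
im,d,T,W,s=wcloud(); cv2.imwrite('pics/w8.png',im[...,::-1])
E
```

```text
clock: 23.0
eef_pos: [0.4383, -0.099, 0.207]
ee_rot: [180.0, -15.0, 7.1]
ft_force: [-0.2, 0.2, 0.6]
finger_gap: 0.0002
150 [0.57718246 0.14253618 0.04930641] 0.5702978059988448
((597.408935546875, 151.10455322265625), (39.526527404785156, 178.45596313476562), 2.0352365970611572)
152 [0.5771487  0.14242283 0.04924717] 0.5698890214583443
((600.3463745117188, 149.69049072265625), (37.054080963134766, 177.36451721191406), 5.1282525062561035)
```

View pics/w8.png

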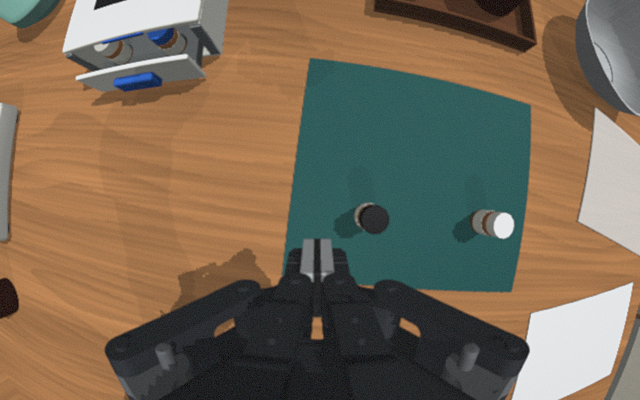

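```bash
python3 -c "
from station import arm
print(arm.sign_off())"
```

```text
the job is handed in; nothing more can be done
None
```

The blue-capped vial is standing in the tray's right-hand pocket and the tray is latched in. I handed the job in at about 23 s.

- **Pressing:** I pressed the pad in half-millimetre steps at the end. Just before the stop the force was about 5–6 N. It then rose while the tray stopped moving, to a highest reading of 13.1 N against the 20 N limit. Force was only read between steps, so a brief peak between readings would not show.
- **Latched:** After letting go, the pad stayed about 54 mm in. Its position was the same to about 0.1 mm in pictures from 22 s to 23 s, with the gripper well clear.
- **Vials:** The last pictures show both tray vials upright in their pockets. The cabinet roof hides part of them. The white and black vials are still standing on the mat.
- **Disagreements:**
  - From the fingertip position I estimated the stop at about 65 mm of travel. With the 7.5 mm spring-back, that would put the tray at about 57 mm, not the 54 mm measured. I put this down to uncertainty in where the fingertip first touched the pad.
  - A last attempt to fit the front panel's outline gave unusable values, so I relied on the pad instead.

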